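# Find the loaded objective case by weight and hold it out

## Task

Four dark grey objective cases stand on the microscopy bench, and two of them are a matching pair, the same in height and diameter: one of those two still has the objective inside, the other is empty. Lift each of the pair clear of the bench in turn to feel which is heavier, and stand the empty one back upright on the bench; do not drop or tip either, and leave the other things where they are. Finish while holding the heavier one in the gripper, upright and still over the middle of the foam-lined tray with its underside some 15 cm above the bench, ready to be handed over.

Things in the scene. Friction and masses are not known exactly. Their poses are not given: they have to be found in the camera images.
- case_a: One of the pair (twin of case_b): closed upright dark grey plastic case 90 mm tall; tube 44 mm in diameter, on top a knurled cap 48 mm in diameter, 28 mm tall. Origin: centre of its underside, z up. Grip it across the cap, any yaw. Either twin may be the loaded one: objective loose inside with 2 to 4 mm of play, 0.27 to 0.44 kg in all; the other holds a foam spacer, 0.07 to 0.11 kg.
- case_b: One of the pair (twin of case_a): closed upright dark grey plastic case 90 mm tall; tube 44 mm in diameter, on top a knurled cap 48 mm in diameter, 28 mm tall. Origin: centre of its underside, z up. Grip it across the cap, any yaw. Either twin may be the loaded one: objective loose inside with 2 to 4 mm of play, 0.27 to 0.44 kg in all; the other holds a foam spacer, 0.07 to 0.11 kg.
- case_c: A shorter objective case of the same dark grey plastic, not one of the pair: 58 mm tall, cap 48 mm in diameter. Origin at the centre of its underside, z up. To be left alone.
- case_d: A slimmer objective case of the same dark grey plastic, not one of the pair: 90 mm tall, cap 35 mm in diameter. Origin at the centre of its underside, z up. To be left alone.
- oil_bottle: Small amber glass bottle of immersion oil with a black cap, 31 mm in diameter, 70 mm tall, upright. Origin at the centre of its underside. To be left alone.
- slide_box: Closed grey plastic box of microscope slides, 175 x 90 mm (x, y), 35 mm tall, lying flat to the left of the cases. Origin at the centre of its underside. To be left alone.
- tray: Shallow steel instrument tray lined with dark foam, fixed to the bench, 170 x 250 mm (x, y), rim 20 mm above the bench, top of the foam 10 mm above it. Origin at the centre of its underside, z up.
- table: The white laminate bench; its top is at height 0 and all the loose things stand on it. Its origin is a point of its top ahead of the robot and has no use.
Things that resemble listed ones, but are neither listed nor needed, are in the scene too. Leave any red look-alike of the case_a alone.

How it is judged:
On the way, in this order (a step that is already met when the one before it is completed fails the run):
1. the empty case of the pair is lifted at least 2 cm clear of the bench in the gripper, the loaded one standing on the bench (((height (world z) of case_a above 0.02 m and contact force between case_a and the fingers above 1 N and contact force between case_b and table above 1.8 N and height (world z) of case_b below 0.008 m and angle between case_b's own z axis and vertical below 0.12 rad) or (height (world z) of case_b above 0.02 m and contact force between case_b and the fingers above 1 N and contact force between case_a and table above 1.8 N and height (world z) of case_a below 0.008 m and angle between case_a's own z axis and vertical below 0.12 rad))), for 0.2 s.
2. the loaded case is lifted at least 2 cm clear of the bench in the gripper, the empty one standing upright on the bench again (((height (world z) of case_a above 0.02 m and contact force between case_a and the fingers above 1 N and contact force between case_b and table between 0.3 and 1.8 N and height (world z) of case_b below 0.008 m and angle between case_b's own z axis and vertical below 0.12 rad) or (height (world z) of case_b above 0.02 m and contact force between case_b and the fingers above 1 N and contact force between case_a and table between 0.3 and 1.8 N and height (world z) of case_a below 0.008 m and angle between case_a's own z axis and vertical below 0.12 rad))), for 0.2 s.
At the end, for the whole second after the job is handed in: Loaded case held by the fingers alone, still (under 0.05 m/s), upright within 0.2 rad, axis within 60 mm of the tray's middle, underside 80 to 240 mm above the bench; the empty case (under 1.8 N on the bench) stands released on the bench, upright within 0.12 rad (((height (world z) of case_a between 0.08 and 0.24 m and contact force between case_a and the fingers above 1 N and horizontal distance between case_a and tray below 0.06 m and angle between case_a's own z axis and vertical below 0.2 rad and linear speed of case_a below 0.05 m/s and contact force between case_a and table below 0.1 N and contact force between case_a and tray below 0.1 N and contact force between case_a and case_b below 0.1 N and contact force between case_a and case_c below 0.1 N and contact force between case_a and case_d below 0.1 N and contact force between case_a and oil_bottle below 0.1 N and contact force between case_a and slide_box below 0.1 N and contact force between case_b and table between 0.3 and 1.8 N and height (world z) of case_b below 0.008 m and angle between case_b's own z axis and vertical below 0.12 rad and contact force between case_b and the fingers below 0.1 N and contact force between case_b and the arm below 0.1 N and linear speed of case_b below 0.02 m/s) or (height (world z) of case_b between 0.08 and 0.24 m and contact force between case_b and the fingers above 1 N and horizontal distance between case_b and tray below 0.06 m and angle between case_b's own z axis and vertical below 0.2 rad and linear speed of case_b below 0.05 m/s and contact force between case_b and table below 0.1 N and contact force between case_b and tray below 0.1 N and contact force between case_b and case_a below 0.1 N and contact force between case_b and case_c below 0.1 N and contact force between case_b and case_d below 0.1 N and contact force between case_b and oil_bottle below 0.1 N and contact force between case_b and slide_box below 0.1 N and contact force between case_a and table between 0.3 and 1.8 N and height (world z) of case_a below 0.008 m and angle between case_a's own z axis and vertical below 0.12 rad and contact force between case_a and the fingers below 0.1 N and contact force between case_a and the arm below 0.1 N and linear speed of case_a below 0.02 m/s))); the arm keeps its last pose, push and grip.
It fails at once if one of the pair is tipped by more than 0.5 rad (angle between any of case_a, case_b's own z axis and vertical above 0.5 rad).
It fails at once if one of the pair is dropped or thrown (moves faster than 0.6 m/s without the fingers on it, a fall of some 2 cm) ((linear speed of case_a above 0.6 m/s and contact force between case_a and the fingers below 0.05 N) or (linear speed of case_b above 0.6 m/s and contact force between case_b and the fingers below 0.05 N)).
It fails at once if another case, the oil bottle or the slide box is moved by more than 30 mm (distance of any of case_c, case_d, oil_bottle, slide_box from where it was at the start of the episode above 0.03 m).
It also fails if it takes over 64 s, if anything falls off the work surface, if the arm or the gripper's body presses on something with over 40 N, if the wrist force passes 120 N, or if a joint passes its speed limit or range.

## Robot

A 6-joint arm with a two-finger parallel gripper is mounted at the origin on the work surface. World frame = base frame: x ahead of the robot, y to its left, z up, the work surface at z = 0. Lengths are in m, angles in rad, forces in N, time in s.
With the tool pointing down it reaches from about 0.325 to 0.85 m from the base axis. Payload 4.4 kg.
Tool frame: the origin (TCP) lies at the very end of the fingers, on their centre line; the grasp point (between the pads) lies 19 mm behind it; z points along the fingers, y is the direction in which the jaws open and shut (so a half turn about z gives the same grasp; the last joint's range is limited). The gripper opens to 94 mm and grips with 3 to 60 N. Pads are 16 mm wide; open, the fingers measure 119 mm over their backs; the gripper's body (75 mm by 177 mm) begins 78 mm behind the grasp point.
Start: joints at [1.062, 0.207, 1.542, -0, 1.393, -0.15], TCP at [0.201, 0.539, 0.205] pointing down, gripper open.
Joint ranges: [-2.73, 2.73], [-0.86, 2.22], [0.23, 2.46], [-1.11, 4.25], [0.08, 2.63], [-2.82, 2.82]. Speed limits (rad/s): [2.79, 2.79, 3.14, 3.14, 3.14, 3.14].

## Interface

Orientations are given as a unit quaternion [w, x, y, z].
In Python, from bench import arm, vision gives the robot as it stands.
- The arm moves only by the tool play_rows, never from a script. Its argument "commands" is a list of rows, each a list of 7 numbers: the shift along the world's x, y, z in mm, then the turn, a rotation vector about the world's x, y, z in rad, then the finger opening in mm, from 0 to 94. In form: [[x, y, z, rx, ry, rz, jaw], ...]. A call has 1 to 5 rows; each row is the pose to reach, as a shift and turn from the pose commanded when the call began; what a row does not reach only later rows make up. A row lasts 1/12 s, in which the tool goes at most 41.7 mm and 7.16 degrees, less where a joint would pass 70% of its speed; a pose out of reach is approached as far as the arm can. A call with a gripper value outside its range is refused whole. The fingers move at their own pace and stop on an object; "grip_force" is the grip in N (left out, the last holds). Time passes only in rows, so rows that repeat a pose let the fingers close. It gives the time, the measured TCP pose, the force and the opening at its end, in the units of the state.
- arm.get_state(): the state, without advancing time (a new reading comes with each control period).
- vision.get_image(name): name is "scene" or "top" or "wrist"; returns (picture, depth): 480x640x3 uint8, blue, green, red; 480x640 float32, m along the optical axis (not along the pixel's ray), 0 where there is no reading.
- vision.calibration(name): a dict with "camera_matrix" (3x3 intrinsics, pixels), "extrinsics" (4x4, takes a point from camera to world coordinates). Camera axes: x right, y down, z forward; pixel columns grow to the right and rows downward; lengths in m; the calibration is good to about 2 mm. The wrist camera is an equidistant fisheye: a pixel r from the principal point sees the ray r / f radians off the axis. A picture is of the moment at which its call begins: read the wrist's pose just before it. calibration takes no time and is no camera call; for the wrist camera it gives the pose at the moment of the call.
- arm.close_job(): hands the job in, once; it reports no verdict.
The state is a dict: "clock": time; "joint_positions": joint angles; "joint_velocities": joint speeds; "tau": joint torques, N m; "eef_pos": TCP position; "ee_rot": TCP orientation; "force": force on the tool from outside, world axes, zero at the start; "torque": the same for the moment, N m; "opening": opening from 0.0 (shut) to 1.0 (fully open).
Only numpy, scipy, OpenCV 4.12 (cv2) and the standard library are available. Lean on these libraries where they do the work, as an engineer would, in place of code of your own. Each camera call takes 0.05 s, during which the arm holds its last target. There are 200 camera calls.

## Working session

There is one attempt and no reset: what is moved stays moved. The work goes in short steps, Python scripts to look and compute and a tool call to move; the robot and the scene stay as the last step left them, time stands still between calls to the robot, and variables do not carry over. Pictures are saved under pics/ and viewed, about 8 in all and at most 12, crops included, and the job is handed in when it is done.

Besides the shell and the picture viewer there is one more tool, called after ">>>" by a JSON object that holds its "op" and its "data". play_rows: Moves the arm, as the interface text tells. Its arguments: {"type":"object","properties":{"commands":{"type":"array"},"grip_force":{"type":"number"}},"required":["commands"]}

```bash
mkdir -p pics; cat > h.py <<'E'
import numpy as np, cv2
from bench import arm, vision
def world(name, depth=None):
    c=vision.calibration(name);K=np.array(c["camera_matrix"]);T=np.array(c["extrinsics"])
    return K,T
def cloud(name,d):
    K,T=world(name);v,u=np.mgrid[:480,:640]
    p=np.stack([(u-K[0,2])/K[0,0]*d,(v-K[1,2])/K[1,1]*d,d],-1)
    w=p@T[:3,:3].T+T[:3,3];w[d==0]=np.nan
    return w
E
python3 - <<'E'
from h import *
s=arm.get_state();print(s)
for n in("scene","top"):
    im,d=vision.get_image(n);cv2.imwrite(f"pics/{n}0.png",im);np.savez(f"{n}0.npz",im=im,d=d)
    K,T=world(n);print(n,K.round(1).tolist(),T.round(3).tolist())
E
```

```text
{'clock': 0.0, 'joint_positions': array([ 1.06250000e+00,  2.07447532e-01,  1.54296212e+00,  1.36966566e-05,
        1.39351173e+00, -1.50480584e-01]), 'joint_velocities': array([ 9.70428358e-05, -5.84356673e-04, -1.67485423e-03, -1.01484225e-03,
        5.93556586e-04, -4.78721010e-04]), 'tau': array([ 6.79868608e-04, -3.70878088e+01, -2.81413472e+01,  6.98915636e-02,
        3.62693646e-02, -1.61753337e-04]), 'eef_pos': array([0.20097246, 0.53785632, 0.20427134]), 'ee_rot': array([-3.83007288e-04,  1.77956059e-01,  9.84037746e-01, -1.09958729e-03]), 'force': array([0.37216907, 0.0062053 , 0.57016173]), 'torque': array([-0.01963149,  0.00654567,  0.01206967]), 'opening': 0.9990691581758284}
scene [[497.6, 0.0, 319.8], [0.0, 497.6, 221.7], [0.0, 0.0, 1.0]] [[0.522, 0.577, -0.628, 1.108], [0.853, -0.361, 0.377, -0.302], [-0.009, -0.732, -0.681, 0.704], [0.0, 0.0, 0.0, 1.0]]
top [[619.1, 0.0, 320.5], [0.0, 619.1, 243.8], [0.0, 0.0, 1.0]] [[0.024, -0.986, 0.164, 0.249], [-1.0, -0.023, 0.007, 0.071], [-0.003, -0.165, -0.986, 1.532], [0.0, 0.0, 0.0, 1.0]]
```

View pics/scene0.png

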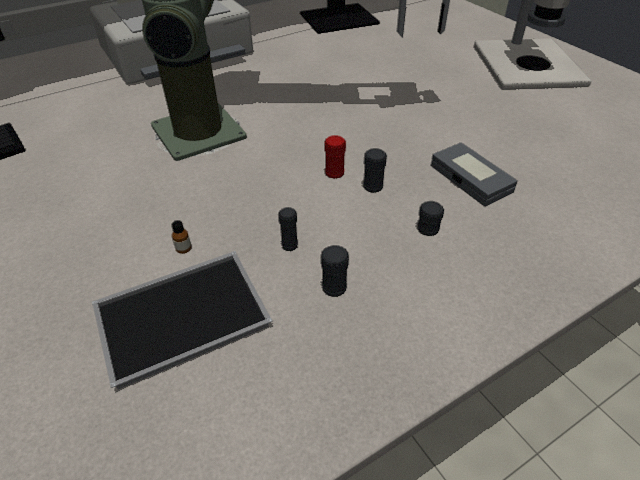

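View pics/top0.png

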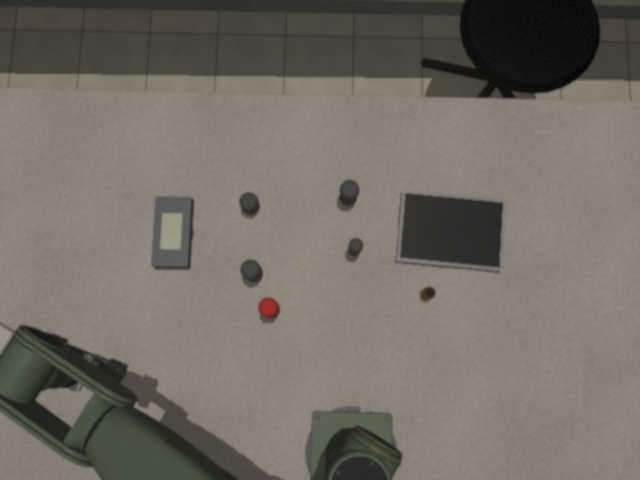

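```bash
python3 - <<'E'
from h import *
for n in("scene","top"):
    z=np.load(f"{n}0.npz");w=cloud(n,z["d"]);im=z["im"]
    h=np.nan_to_num(w[...,2]);ok=(h>.008)&(h<.13)&(w[...,0]>.2)
    for lo,hi in((.008,.03),(.03,.045),(.048,.066),(.066,.08),(.08,.1)):
        m=((h>lo)&(h<hi)&ok).astype(np.uint8)
        k,l,st,c=cv2.connectedComponentsWithStats(m)
        for i in range(1,k):
            if st[i,4]>80:
                p=w[l==i];print(n,lo,st[i].tolist(),p.min(0).round(3),p.max(0).round(3),np.median(p,0).round(3),im[l==i].mean(0).round())
E
```

```text
scene 0.008 [495, 49, 96, 40, 2386] [0.2   0.817 0.008] [0.384 1.143 0.03 ] [0.275 0.973 0.024] [120. 126. 129.]
scene 0.008 [431, 157, 86, 48, 695] [0.432 0.4   0.008] [0.608 0.495 0.03 ] [0.558 0.408 0.019] [34. 33. 31.]
scene 0.008 [325, 164, 19, 13, 157] [0.327 0.178 0.008] [0.361 0.217 0.03 ] [0.353 0.191 0.019] [10. 10. 62.]
scene 0.008 [363, 178, 20, 13, 158] [0.411 0.225 0.008] [0.447 0.262 0.03 ] [0.439 0.234 0.019] [24. 22. 21.]
scene 0.008 [417, 219, 23, 16, 186] [0.576 0.239 0.008] [0.616 0.278 0.03 ] [0.608 0.246 0.018] [22. 21. 20.]
scene 0.008 [281, 237, 17, 13, 137] [ 0.478 -0.016  0.008] [0.504 0.013 0.03 ] [ 0.499 -0.007  0.019] [24. 23. 23.]
scene 0.008 [173, 238, 18, 14, 128] [ 0.382 -0.196  0.008] [ 0.399 -0.165  0.03 ] [ 0.395 -0.183  0.019] [63. 70. 72.]
scene 0.008 [92, 251, 180, 137, 13788] [ 0.44  -0.378  0.008] [ 0.642 -0.105  0.025] [ 0.545 -0.251  0.012] [45. 45. 44.]
scene 0.008 [322, 280, 25, 15, 199] [ 0.615 -0.006  0.008] [0.647 0.036 0.03 ] [0.64  0.006 0.017] [24. 23. 21.]
scene 0.03 [432, 142, 86, 55, 2110] [0.431 0.401 0.03 ] [0.608 0.499 0.041] [
[... 2569 characters left out ...]
 0.03 ] [0.254 0.841 0.02 ] [112. 122. 127.]
top 0.03 [151, 196, 41, 71, 2365] [0.434 0.402 0.03 ] [0.611 0.497 0.045] [0.52  0.45  0.035] [103. 110. 110.]
top 0.048 [239, 192, 20, 20, 285] [0.573 0.238 0.049] [0.62  0.285 0.065] [0.596 0.262 0.056] [64. 67. 68.]
top 0.08 [340, 179, 20, 20, 295] [ 0.602 -0.007  0.08 ] [0.649 0.039 0.099] [0.625 0.017 0.089] [65. 68. 69.]
top 0.08 [349, 237, 15, 16, 167] [ 0.473 -0.018  0.08 ] [0.509 0.015 0.098] [0.49  0.    0.089] [67. 70. 72.]
top 0.08 [240, 259, 21, 21, 306] [0.402 0.223 0.081] [0.45  0.271 0.098] [0.426 0.247 0.088] [66. 68. 70.]
top 0.08 [258, 297, 21, 21, 312] [0.315 0.178 0.081] [0.361 0.224 0.099] [0.338 0.201 0.089] [ 47.  52. 135.]
```

What could be taken for a pair member (scene px / top px):
- Tall wide dark case at (375,170) / (251,270), world (0.426, 0.247), top at 0.09.
- Tall wide dark case at (334,270) / (349,193), world (0.625, 0.017), top at 0.09.
- Red look-alike at (335,157) / (268,308). Not wanted.
- Short case_c at (430,217) / (249,203), top at 0.057. Not wanted.
- Slim case_d at (288,228) / (355,246), cap 35 mm. Not wanted.

The first two match in both views, with 47–48 mm caps. Tray centre is about (0.546, -0.241). I'll move above the first one with the jaws along y.

>>> {"op": "play_rows", "data": {"commands": [[41, -53, 0, 0, 0, 0.1, 94], [82, -106, 0, 0, 0, 0.2, 94], [123, -159, 0, 0, 0, 0.3, 94], [164, -212, 0, 0, 0, 0.36, 94], [194, -251, 0, 0, 0, 0.36, 94]], "grip_force": 20}}

```text
clock: 0.52
eef_pos: [0.3291, 0.372, 0.205]
ee_rot: [-0.0, -0.003, 1.0, -0.0]
force: [0.5, 0.5, 0.2]
opening: 1.004
```

>>> {"op": "play_rows", "data": {"commands": [[20, -26, 0, 0, 0, 0, 94], [31, -40, 0, 0, 0, 0, 94], [31, -40, 0, 0, 0, 0, 94], [31, -40, 0, 0, 0, 0, 94]]}}

```text
clock: 0.85
eef_pos: [0.3599, 0.3332, 0.2051]
ee_rot: [-0.001, 0.0, 1.0, 0.0]
force: [0.6, -0.1, -0.8]
opening: 0.999
```

```bash
python3 - <<'E'
from h import *
s=arm.get_state();print(s["clock"],s["eef_pos"],s["ee_rot"],s["force"])
im,d=vision.get_image("wrist");cv2.imwrite("pics/w1.png",im)
K,T=world("wrist");print(K,T)
sc=np.load("scene0.npz")["im"]
a=cv2.resize(sc[130:210,290:410],None,fx=3,fy=3);b=cv2.resize(sc[200:310,260:410],None,fx=2.4,fy=2.4)[:240]
cv2.imwrite("pics/crop.png",np.hstack([im[::2,::2],a[:240],b]))
E
```

```text
0.85 [0.35994994 0.33315946 0.20508999] [-5.04972871e-04  1.91098265e-04  9.99999853e-01  4.68803451e-05] [ 0.60866238 -0.08917003 -0.78780412]
[[371.64829954   0.         316.13580205]
 [  0.         371.64829954 240.94323656]
 [  0.           0.           1.        ]] [[-2.01471510e-03  9.59453213e-01  2.81860732e-01  2.76069093e-01]
 [ 9.99997579e-01  2.18246005e-03 -2.81195929e-04  3.34145237e-01]
 [-8.84944125e-04  2.81859483e-01 -9.59455287e-01  3.85430986e-01]
 [ 0.00000000e+00  0.00000000e+00  0.00000000e+00  1.00000000e+00]]
```

View pics/w1.png

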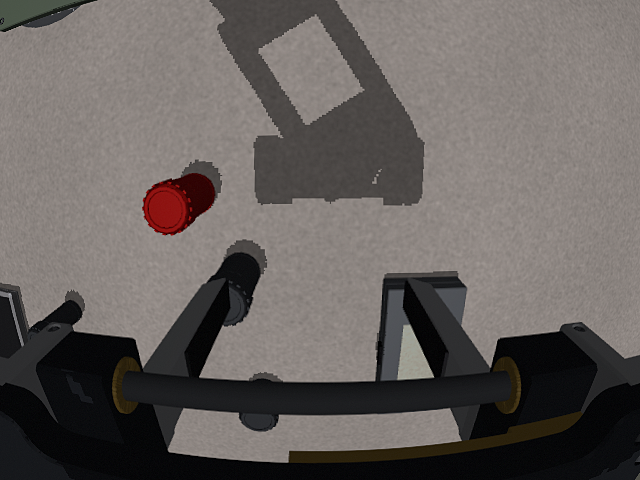

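The wrist view shows the wide dark case at (238,300), the red look-alike at (167,205), short case_c at (260,405) and the slide box at (420,325). That agrees with the choice. Next I go over the first twin and descend.

>>> {"op": "play_rows", "data": {"commands": [[24, -31, 0, 0, 0, 0, 94], [48, -62, -10, 0, 0, 0, 94], [66, -86, -30, 0, 0, 0, 94], [66, -86, -60, 0, 0, 0, 94], [66, -86, -85, 0, 0, 0, 94]]}}

```text
clock: 1.32
eef_pos: [0.4263, 0.248, 0.1195]
ee_rot: [0.0, -0.001, 1.0, 0.0]
force: [-0.8, 0.4, -0.7]
opening: 0.999
```

```bash
python3 - <<'E'
from h import *
s=arm.get_state();print(s["clock"],s["eef_pos"],s["ee_rot"],s["force"],s["tau"])
for n in("wrist","scene"):
    im,d=vision.get_image(n);cv2.imwrite(f"pics/{n}2.png",im)
    sc=im if n=="scene" else 0
w=cloud("scene",d);m=(w[...,2]>.085)&(w[...,2]<.095)&(abs(w[...,0]-.426)<.04)&(abs(w[...,1]-.247)<.04)&(im.max(2)<90)
print(m.sum(),w[m].min(0),w[m].max(0))
cv2.imwrite("pics/c2.png",np.hstack([cv2.resize(cv2.imread("pics/wrist2.png"),(400,300)),cv2.resize(im[60:210,300:500],(400,300))]))
E
```

```text
1.3167 [0.42628887 0.24802506 0.11954395] [ 3.92007898e-04 -7.00056079e-04  9.99999617e-01  3.48854728e-04] [-0.81415688  0.40848362 -0.69129045] [ -0.89405157 -33.6094451  -27.22743452  -0.10834681   0.47418237
  -0.03571569]
248 [0.40371644 0.22390884 0.08501442] [0.44744321 0.26718876 0.09455449]
```

View pics/c2.png

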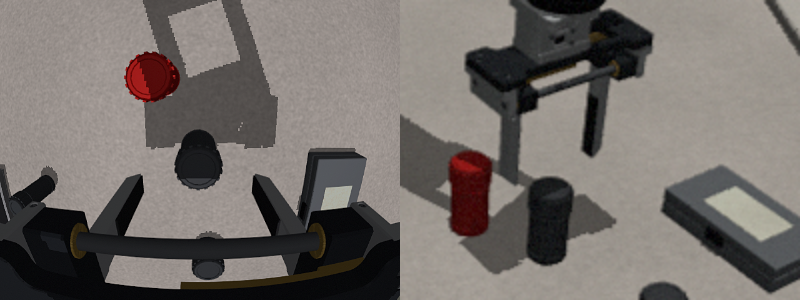

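The dark case at (198,165) in the left crop sits midway between the fingers at (120,200) and (275,200), and the red one is clear of them. Descend and close.

>>> {"op": "play_rows", "data": {"commands": [[0, -1, -30, 0, 0, 0, 94], [0, -1, -55, 0, 0, 0, 94], [0, -1, -62, 0, 0, 0, 94], [0, -1, -62, 0, 0, 0, 60], [0, -1, -62, 0, 0, 0, 40]], "grip_force": 25}}

```text
clock: 1.83
eef_pos: [0.4263, 0.2479, 0.0597]
ee_rot: [0.001, -0.002, 1.0, 0.0]
force: [0.1, -0.5, 1.1]
opening: 0.896
```

>>> {"op": "play_rows", "data": {"commands": [[0, 0, 0, 0, 0, 0, 40], [0, 0, 0, 0, 0, 0, 40], [0, 0, 0, 0, 0, 0, 40], [0, 0, 0, 0, 0, 0, 40], [0, 0, 0, 0, 0, 0, 40]]}}

```text
clock: 2.25
eef_pos: [0.4263, 0.2469, 0.0591]
ee_rot: [0.001, -0.001, 1.0, 0.0]
force: [-0.5, 0.5, 0.5]
opening: 0.536
```

>>> {"op": "play_rows", "data": {"commands": [[0, 0, 0, 0, 0, 0, 40], [0, 0, 0, 0, 0, 0, 40], [0, 0, 0, 0, 0, 0, 40], [0, 0, 0, 0, 0, 0, 40]]}}

```text
clock: 2.58
eef_pos: [0.4263, 0.2469, 0.0589]
ee_rot: [0.0, -0.001, 1.0, 0.0]
force: [-0.5, 0.3, 3.2]
opening: 0.506
```

>>> {"op": "play_rows", "data": {"commands": [[0, 0, 5, 0, 0, 0, 40], [0, 0, 12, 0, 0, 0, 40], [0, 0, 20, 0, 0, 0, 40], [0, 0, 30, 0, 0, 0, 40], [0, 0, 40, 0, 0, 0, 40]]}}

```text
clock: 3.0
eef_pos: [0.4258, 0.2467, 0.0994]
ee_rot: [-0.0, -0.001, 1.0, -0.0]
force: [1.2, -0.6, 0.0]
opening: 0.508
```

>>> {"op": "play_rows", "data": {"commands": [[0, 0, 0, 0, 0, 0, 40], [0, 0, 0, 0, 0, 0, 40], [0, 0, 0, 0, 0, 0, 40], [0, 0, 0, 0, 0, 0, 40], [0, 0, 0, 0, 0, 0, 40]]}}

```text
clock: 3.42
eef_pos: [0.4253, 0.2466, 0.0979]
ee_rot: [-0.001, -0.001, 1.0, -0.0]
force: [-0.1, -0.6, -0.8]
opening: 0.512
```

```bash
python3 - <<'E'
from h import *
F=[]
for i in range(6):
    im,d=vision.get_image("scene");s=arm.get_state();F.append(np.r_[s["force"],s["torque"]])
print(s["clock"],s["eef_pos"],s["opening"]);F=np.array(F);print(F.round(2));print(F.mean(0))
cv2.imwrite("pics/s3.png",cv2.resize(im[60:310,240:540],(720,600)))
E
```

```text
3.7167 [0.42569188 0.24674892 0.09822848] 0.5081896796072772
[[-0.56  0.66 -1.04  0.07 -0.01 -0.01]
 [ 0.61  0.26 -1.01  0.05 -0.02  0.01]
 [-0.39  0.09 -0.84  0.02  0.01  0.02]
 [ 1.07 -0.61 -1.39  0.04  0.02 -0.02]
 [ 0.05  0.42 -0.14 -0.03  0.01 -0.  ]
 [-0.08  0.04 -1.91 -0.01 -0.01  0.02]]
[ 1.17506737e-01  1.40949171e-01 -1.05524072e+00  2.29593177e-02
  1.51881660e-04  4.87955061e-03]
```

View pics/s3.png

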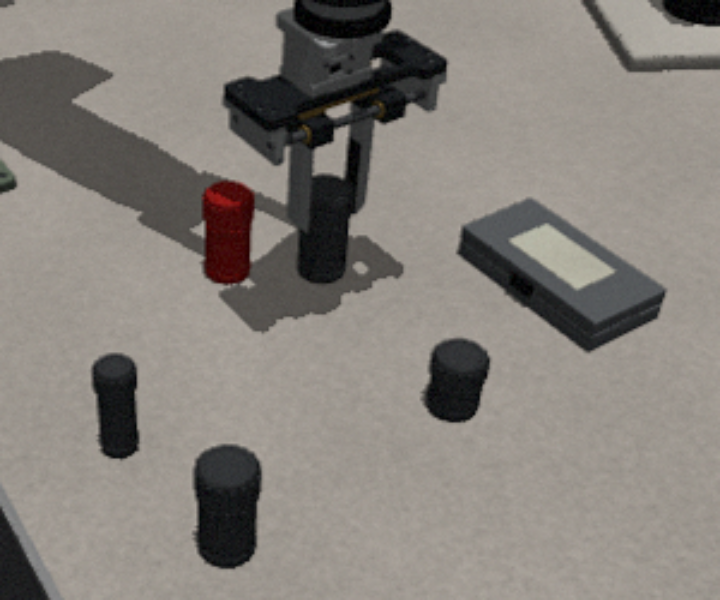

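Picture: the case at (322,230) hangs clear, its base having risen from about row 312 to 280, and the others are undisturbed. The weight is about 1.05 N (~0.1 kg), so this is the empty one (loaded would be at least 2.6 N). I set it back down.

>>> {"op": "play_rows", "data": {"commands": [[0, 0, -12, 0, 0, 0, 40], [0, 0, -24, 0, 0, 0, 40], [0, 0, -32, 0, 0, 0, 40], [0, 0, -36, 0, 0, 0, 40], [0, 0, -38, 0, 0, 0, 40]]}}

```text
clock: 4.13
eef_pos: [0.4252, 0.2465, 0.0596]
ee_rot: [-0.001, -0.001, 1.0, -0.0]
force: [-0.2, -0.3, -0.1]
opening: 0.506
```

>>> {"op": "play_rows", "data": {"commands": [[0, 0, -1, 0, 0, 0, 40], [0, 0, -2, 0, 0, 0, 40], [0, 0, -2, 0, 0, 0, 40], [0, 0, -2, 0, 0, 0, 40]]}}

```text
clock: 4.47
eef_pos: [0.4263, 0.247, 0.0589]
ee_rot: [0.001, -0.001, 1.0, 0.0]
force: [-0.0, 0.3, -0.4]
opening: 0.507
```

```bash
python3 - <<'E'
from h import *
F=[]
for i in range(5):
    im,d=vision.get_image("scene");s=arm.get_state();F.append(s["force"])
print(s["clock"],s["eef_pos"],s["opening"],np.mean(F,0))
w=cloud("scene",d);r=(abs(w[...,0]-.44)<.03)&(abs(w[...,1]-.24)<.022)&(im.max(2)<60)
print(w[r][:,2].min(), np.argwhere(r).max(0))
E
```

```text
4.7167 [0.42632622 0.24700515 0.05893064] 0.5091739280333893 [0.11234875 0.05913762 0.55873115]
-0.0014834263428831207 [192 408]
```

It is seated: same TCP height as at the grasp, and the force has reversed. Release and rise.

>>> {"op": "play_rows", "data": {"commands": [[0, 0, 0, 0, 0, 0, 60], [0, 0, 0, 0, 0, 0, 75], [0, 0, 0, 0, 0, 0, 94], [0, 0, 0, 0, 0, 0, 94], [0, 0, 0, 0, 0, 0, 94]]}}

```text
clock: 5.13
eef_pos: [0.4257, 0.2467, 0.0583]
ee_rot: [-0.0, -0.001, 1.0, -0.0]
force: [0.3, 1.1, 0.9]
opening: 0.828
```

>>> {"op": "play_rows", "data": {"commands": [[0, 0, 0, 0, 0, 0, 94], [0, 0, 0, 0, 0, 0, 94], [0, 0, 20, 0, 0, 0, 94], [0, 0, 60, 0, 0, 0, 94], [0, 0, 100, 0, 0, 0, 94]]}}

```text
clock: 5.55
eef_pos: [0.4239, 0.246, 0.1577]
ee_rot: [-0.003, -0.001, 1.0, -0.001]
force: [1.5, 1.1, 0.1]
opening: 1.002
```

>>> {"op": "play_rows", "data": {"commands": [[20, -23, 10, 0, 0, 0, 94], [46, -54, 20, 0, 0, 0, 94], [72, -84, 20, 0, 0, 0, 94], [98, -114, 20, 0, 0, 0, 94], [124, -144, 20, 0, 0, 0, 94]]}}

```text
clock: 5.97
eef_pos: [0.551, 0.1014, 0.1791]
ee_rot: [0.001, -0.001, 1.0, 0.0]
force: [0.4, 0.5, -0.3]
opening: 0.999
```

>>> {"op": "play_rows", "data": {"commands": [[26, -30, 0, 0, 0, 0, 94], [52, -60, 0, 0, 0, 0, 94], [75, -86, 0, 0, 0, 0, 94], [75, -86, 0, 0, 0, 0, 94], [75, -86, 0, 0, 0, 0, 94]]}}

```text
clock: 6.38
eef_pos: [0.6254, 0.0151, 0.1778]
ee_rot: [-0.0, 0.0, 1.0, 0.0]
force: [0.0, -0.2, 0.1]
opening: 1.002
```

```bash
python3 - <<'E'
from h import *
s=arm.get_state();print(s["clock"],s["eef_pos"],s["ee_rot"],s["opening"])
im,d=vision.get_image("scene");im2,d2=vision.get_image("wrist")
cv2.imwrite("pics/c4.png",np.hstack([cv2.resize(im2,(400,300)),cv2.resize(im[100:310,220:500],(400,300))]))
w=cloud("scene",d)
for x,y in((.426,.247),(.625,.016)):
    m=(w[...,2]>.083)&(w[...,2]<.096)&(abs(w[...,0]-x)<.04)&(abs(w[...,1]-y)<.04)&(im.max(2)<90)
    print(m.sum(),w[m].min(0).round(4),w[m].max(0).round(4))
E
```

```text
6.3833 [0.62537427 0.01514718 0.17776275] [-4.69425428e-04  4.26714359e-04  9.99999782e-01  1.83275575e-04] 1.0019712231477356
6 [0.4366 0.2297 0.0833] [0.4486 0.2543 0.0858]
485 [ 0.5986 -0.0076  0.083 ] [0.648  0.0411 0.0939]
```

View pics/c4.png

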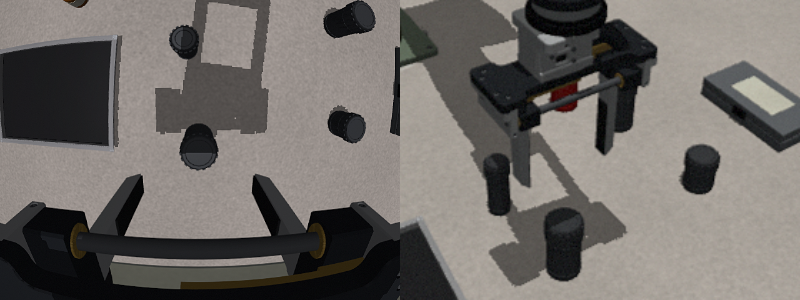

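The first case stands upright again, at (350,20) in the left half. The second case, at (198,148), is centred between the fingers. Descend 120 mm and grip more firmly.

>>> {"op": "play_rows", "data": {"commands": [[0, 1, -35, 0, 0, 0, 94], [0, 1, -70, 0, 0, 0, 94], [0, 1, -100, 0, 0, 0, 94], [0, 1, -115, 0, 0, 0, 94], [0, 1, -120, 0, 0, 0, 94]], "grip_force": 35}}

```text
clock: 6.9
eef_pos: [0.6205, 0.02, 0.0545]
ee_rot: [-0.004, -0.002, 1.0, 0.001]
force: [-0.7, -0.4, -0.7]
opening: 0.998
```

>>> {"op": "play_rows", "data": {"commands": [[0, 0, 0, 0, 0, 0, 60], [0, 0, 0, 0, 0, 0, 40], [0, 0, 0, 0, 0, 0, 40], [0, 0, 0, 0, 0, 0, 40], [0, 0, 0, 0, 0, 0, 40]]}}

```text
clock: 7.32
eef_pos: [0.6261, 0.0178, 0.0603]
ee_rot: [0.002, -0.001, 1.0, -0.0]
force: [0.3, -0.2, 0.2]
opening: 0.682
```

>>> {"op": "play_rows", "data": {"commands": [[0, 0, 0, 0, 0, 0, 40], [0, 0, 0, 0, 0, 0, 40], [0, 0, 0, 0, 0, 0, 40], [0, 0, 0, 0, 0, 0, 40], [0, 0, 0, 0, 0, 0, 40]]}}

```text
clock: 7.73
eef_pos: [0.6251, 0.0178, 0.0589]
ee_rot: [0.0, -0.001, 1.0, 0.0]
force: [-0.5, 0.1, 2.7]
opening: 0.504
```

>>> {"op": "play_rows", "data": {"commands": [[0, 0, 5, 0, 0, 0, 40], [0, 0, 12, 0, 0, 0, 40], [0, 0, 20, 0, 0, 0, 40], [0, 0, 30, 0, 0, 0, 40], [0, 0, 40, 0, 0, 0, 40]]}}

```text
clock: 8.15
eef_pos: [0.6246, 0.0178, 0.0991]
ee_rot: [-0.0, -0.001, 1.0, 0.0]
force: [0.5, 0.4, -3.7]
opening: 0.505
```

>>> {"op": "play_rows", "data": {"commands": [[0, 0, 0, 0, 0, 0, 40], [0, 0, 0, 0, 0, 0, 40], [0, 0, 0, 0, 0, 0, 40], [0, 0, 0, 0, 0, 0, 40], [0, 0, 0, 0, 0, 0, 40]]}}

```text
clock: 8.57
eef_pos: [0.6242, 0.0178, 0.0977]
ee_rot: [-0.001, -0.001, 1.0, 0.0]
force: [-0.5, 0.4, -3.7]
opening: 0.504
```

```bash
python3 - <<'E'
from h import *
F=[]
for i in range(6):
    im,d=vision.get_image("scene");s=arm.get_state();F.append(s["force"])
print(s["clock"],s["eef_pos"],s["opening"],np.mean(F,0),np.std(F,0))
for n in("scene","top"):
    im,d=vision.get_image(n);w=cloud(n,d)
    m=(w[...,2]>.083)&(w[...,2]<.096)&(abs(w[...,0]-.426)<.04)&(abs(w[...,1]-.247)<.04)&(im.max(2)<95)
    if m.any():print(n,m.sum(),w[m].min(0).round(4),w[m].max(0).round(4))
E
```

```text
8.8667 [0.62475078 0.01777805 0.09824843] 0.5033018652551314 [ 0.09502253 -0.47317765 -3.58198118] [0.42790478 0.43311912 0.30239178]
scene 197 [0.4052 0.2236 0.0836] [0.4472 0.2687 0.0944]
top 272 [0.4037 0.2233 0.0831] [0.4471 0.2677 0.0956]
```

It weighs 3.6 N against 1.05 N, so this is the loaded one. Case 1 still stands where it was. Raise it, then carry it gently to the tray.

>>> {"op": "play_rows", "data": {"commands": [[0, 0, 10, 0, 0, 0, 40], [0, 0, 30, 0, 0, 0, 40], [0, 0, 52, 0, 0, 0, 40], [0, 0, 74, 0, 0, 0, 40], [-3, -10, 95, 0, 0, 0, 40]]}}

```text
clock: 9.38
eef_pos: [0.6223, 0.0093, 0.1956]
ee_rot: [0.001, -0.002, 1.0, 0.001]
force: [-0.1, 0.3, -3.7]
opening: 0.51
```

>>> {"op": "play_rows", "data": {"commands": [[-6, -18, 10, 0, 0, 0, 40], [-12, -38, 15, 0, 0, 0, 40], [-18, -60, 16, 0, 0, 0, 40], [-25, -82, 16, 0, 0, 0, 40], [-32, -104, 16, 0, 0, 0, 40]]}}

```text
clock: 9.8
eef_pos: [0.5898, -0.0971, 0.2109]
ee_rot: [0.001, -0.001, 1.0, -0.0]
force: [0.3, -0.9, -3.8]
opening: 0.503
```

>>> {"op": "play_rows", "data": {"commands": [[-7, -22, 0, 0, 0, 0, 40], [-14, -44, 0, 0, 0, 0, 40], [-21, -66, 0, 0, 0, 0, 40], [-28, -88, 0, 0, 0, 0, 40], [-34, -108, 0, 0, 0, 0, 40]]}}

```text
clock: 10.22
eef_pos: [0.5553, -0.2056, 0.2105]
ee_rot: [0.0, -0.001, 1.0, -0.0]
force: [0.8, -0.5, -4.2]
opening: 0.508
```

>>> {"op": "play_rows", "data": {"commands": [[-5, -17, 0, 0, 0, 0, 40], [-8, -30, 0, 0, 0, 0, 40], [-10, -37, 0, 0, 0, 0, 40], [-10, -37, 0, 0, 0, 0, 40], [-10, -37, 0, 0, 0, 0, 40]]}}

```text
clock: 10.63
eef_pos: [0.546, -0.2409, 0.2096]
ee_rot: [0.0, -0.001, 1.0, 0.0]
force: [0.5, 0.2, -4.6]
opening: 0.504
```

>>> {"op": "play_rows", "data": {"commands": [[0, 0, 0, 0, 0, 0, 40], [0, 0, 0, 0, 0, 0, 40], [0, 0, 0, 0, 0, 0, 40], [0, 0, 0, 0, 0, 0, 40], [0, 0, 0, 0, 0, 0, 40]]}}

```text
clock: 11.05
eef_pos: [0.546, -0.2407, 0.2095]
ee_rot: [0.0, -0.002, 1.0, 0.0]
force: [0.6, -0.7, -4.3]
opening: 0.502
```

```bash
python3 - <<'E'
from h import *
F=[]
im,d=vision.get_image("scene");cv2.imwrite("pics/s5.png",im)
for i in range(4):
    vision.get_image("top");s=arm.get_state();F.append(s["force"])
print(s["clock"],s["eef_pos"],s["ee_rot"],s["opening"],np.mean(F,0),abs(s["joint_velocities"]).max())
w=cloud("scene",d)
m=(abs(w[...,0]-.546)<.04)&(abs(w[...,1]+.241)<.03)&(w[...,2]>.12)&(w[...,2]<.25)&(im.max(2)<60)
print(m.sum(),np.nanpercentile(w[m],[1,50,99],axis=0))
for x,y,h in((.426,.247,.09),(.490,0,.09),(.597,.262,.057)):
    m=(abs(w[...,2]-h)<.006)&(abs(w[...,0]-x)<.035)&(abs(w[...,1]-y)<.035)
    print(w[m].min(0).round(3),w[m].max(0).round(3))
E
```

```text
11.3 [ 0.54584423 -0.24116041  0.20945077] [ 4.06663923e-06 -1.13283853e-03  9.99999358e-01  7.10955172e-06] 0.5026659109267131 [ 0.26678827  0.11379043 -3.4053842 ] 0.002254194382545076
2018 [[ 0.52825848 -0.26711462  0.15443225]
 [ 0.56010117 -0.24284762  0.2194212 ]
 [ 0.56760872 -0.21581551  0.24365546]]
[0.403 0.223 0.084] [0.449 0.269 0.094]
[ 0.473 -0.018  0.084] [0.507 0.016 0.094]
[0.573 0.238 0.051] [0.618 0.285 0.062]
```

View pics/s5.png

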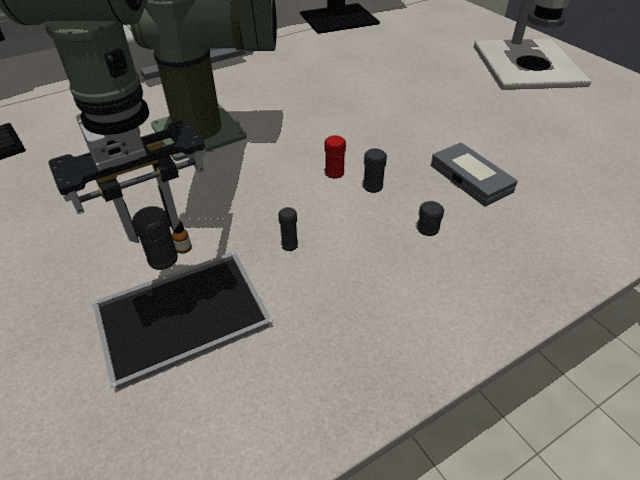

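The loaded case hangs at (158,240), in line with the fingers, over the tray. The empty one stands at (374,170), and the rest is unmoved. Hand in.

```bash
python3 -c "
from bench import arm
print(arm.close_job())"
```

```text
the job is handed in; nothing more can be done
None
```

The job is handed in, with the heavier case held over the middle of the foam-lined tray. No verdict was reported.

- **Weighing:** I lifted the case at (0.426, 0.247) first. It read about 1.05 N (roughly 0.1 kg), so it is the empty one, and I stood it back on the bench. The one at (0.625, 0.017) read about 3.6 N (roughly 0.36 kg), so it is the loaded one.
- **Loaded case at hand-in:** It hangs at (0.546, -0.241) with its underside about 0.15 m above the bench. The tool is vertical and still, and the grip and weight reading held steady. I judged the case upright from the picture, where it lines up with the fingers; I did not measure its tilt.
- **Everything else:** The empty case stands upright within about 1 mm of where it started. Case_c and case_d measured in their original places. The oil bottle, slide box and red look-alike looked unmoved in the last picture, but I did not re-measure them.

The job took about 11.3 s of the 64 s allowed, and no check failed. The vertical force reading was noisy, wandering from about 3.4 to 4.6 N on the loaded case, but that is well clear of the empty one.

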